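# Lay the rinsed brush pot on its side against the rail of the drying board

## Task

The rinsed white brush pot stands upright on the wooden drying board. Working only by touch, with the fingertips or the outside of the fingers, tip it over onto its side, away from the rail at the board's end, bearing its weight all the way down so that it lands gently and never drops, and push it along the board so that it ends lying with its base flush and square against the rail. Never lift or carry the pot: the bottom edge it turns on stays on the board; leave the other things on the table where they are.

Things in the scene. Friction and masses are not known exactly. Their poses are not given: they have to be found in the camera images.
- board: fixed wooden drying board lying on the table, 340 mm long (its x) x 150 mm wide (its y) x 10 mm thick, with a wooden rail across one end (the -x end), 20 mm thick, whose top is 35 mm above the table (25 mm above the board). Origin under the board's centre, at table height; +x points along the board away from the rail, z up. The pot is tipped over towards +x.
- rail_face (a point): middle of the foot of the rail's face that looks at the pot, at the height of the board's top (10 mm above the table); axes as the board's.
- pot: square white ceramic brush pot with an open top, empty, about 0.4 kg (varies), standing on the board a few cm from the rail: 80 x 80 mm outside, 170 mm tall, walls 5 mm thick (opening 70 x 70 mm), floor 6 mm thick. Origin at the centre of its underside; z points from base to mouth, +x to the side it is to be tipped towards (roughly the board's +x). It tips by itself once it leans about 28 degrees.
- pot_center (a point): centre of the pot, half-way up (85 mm above its base); axes as the pot's.
- pot_base (a point): centre of the pot's underside; axes as the pot's.
- pot_mouth (a point): centre of the pot's mouth, 170 mm from its base; axes as the pot's.
- pot_foot_edge (a point): middle of the bottom edge on the pot's +x side, about which it turns as it tips; axes as the pot's.
- muller: glass muller with a turned brown handle, 60 mm wide, 104 mm tall, upright behind the board; origin under its foot. Leave it alone.
- jar_0: small black jar with grey lid, 44 mm wide, 66 mm tall, upright behind the board; origin under its foot. Leave it alone.
- dropper: dropper bottle, 34 mm wide, 102 mm tall, upright behind the board; origin under its foot. Leave it alone.
- jar_1: small black jar with grey lid, 44 mm wide, 68 mm tall, upright on the robot's side of the board; origin under its foot. Leave it alone.
- charcoal_box: flat card box 115 x 60 x 23 mm on the robot's side of the board; origin under its centre. Leave it alone.
- eraser: small eraser 22 x 50 x 13 mm on the table, off to the right; origin under its centre. Leave it alone.
- tape_roll: roll of masking tape, 104 mm across, 25 mm high, off to the right; origin under its centre. Leave it alone.

How it is judged:
By the outcome, as a careful person would: the job done as asked, in the order asked, and still so for the second after the job is handed in, with the robot touching nothing.
It also fails if it takes over 64 s, if anything falls off the work surface, if the arm or the gripper's body presses on something with over 40 N, if the wrist force passes 120 N, or if a joint passes its speed limit or range.

## Robot

A 6-joint arm with a two-finger parallel gripper is mounted at the origin on a cart in front of the work surface, level with it; the furniture and walls round the work are solid. World frame = base frame: x ahead of the robot, y to its left, z up, the work surface at z = 0. Lengths are in m, angles in rad, forces in N, time in s.
With the tool pointing down it reaches from about 0.35 to 0.925 m from the base axis. Payload 6.4 kg.
Tool frame: the origin (TCP) lies at the very end of the fingers, on their centre line; the grasp point (between the pads) lies 19 mm behind it; z points along the fingers, y is the direction in which the jaws open and shut (so a half turn about z gives the same grasp; the last joint's range is limited). The gripper opens to 94 mm and grips with 3 to 60 N. Pads are 16 mm wide; open, the fingers measure 119 mm over their backs; the gripper's body (75 mm by 177 mm) begins 78 mm behind the grasp point.
Start: joints at [-1.435, 0.245, 1.558, -0, 1.339, -0.174], TCP at [0.198, -0.619, 0.205] pointing down, gripper open.
Joint ranges: [-3.13, 3.13], [-1.02, 2.26], [0.13, 2.54], [-0.95, 4.09], [0.21, 2.88], [-2.74, 2.74]. Speed limits (rad/s): [2.57, 2.57, 3.14, 3.14, 3.14, 3.14].

## Interface

Orientations are given as a unit quaternion [w, x, y, z].
In Python, from bench import robot, capture, camera_params, ticket, nets gives the robot as it stands.
- The arm moves only by the shell command python3 -m inch 'ROWS' [FORCE]. ROWS is JSON, a list of rows, each a list of 7 numbers: the opening, from -1 (shut) to 1 (fully open), then the shift along the tool's x, y, z in cm, then the turn, a rotation vector about the tool's x, y, z in rad. In form: [[gripper, x, y, z, ax, ay, az], ...]. A call has 1 to 10 rows; each row shifts and turns the commanded pose from where the row before left it, along the tool's axes as they then stand; what a row does not reach is not made up. A row lasts 1/8 s, in which the tool goes at most 62.5 mm and 10.7 degrees, less where a joint would pass 70% of its speed; a pose out of reach is approached as far as the arm can. A call with a gripper value outside its range is refused whole. The fingers move at their own pace and stop on an object; FORCE is the grip in N (left out, the last holds). Time passes only in rows, so rows that do not move let the fingers close. It gives the time, the measured TCP pose, the force and the opening at its end, in the units of the state.
- robot.state(): the state, without advancing time (a new reading comes with each control period).
- capture(name): name is "side" or "top" or "wrist"; returns the picture (480x640x3 uint8, blue, green, red); there is no depth.
- camera_params(name): a dict with "K" (3x3 intrinsics, pixels), "k1" (the pictures are not rectified: a ray, as slopes to the right and down, at radius r is drawn at 1 + k1 r^2 times it, then the intrinsics apply), "view" (4x4, takes a point from world to camera coordinates). Camera axes: x right, y down, z forward; pixel columns grow to the right and rows downward; lengths in m; the calibration is good to about 2 mm. A picture is of the moment at which its call begins: read the wrist's pose just before it. camera_params takes no time and is no camera call; for the wrist camera it gives the pose at the moment of the call.
- ticket.hand_in(): hands the job in, once; it reports no verdict.
Trained networks look in the newest picture that a camera, given by its name, has taken for a name from the list of things; names that differ only in an ending like _2 or _b are one class to them, and where a whole thing is asked for, a point or a joint stands for the part that bears it (a point fixed in the world has none). Each returns a list of dicts, best first, with "score" (0 to 1); they miss things now and then, are a little off and sometimes report something else, mostly with a low value. They report only what shows in the picture. A call takes as long as a camera call.
- nets.boxes_of(query, camera): "location" ([x, y, z] in m, in world coordinates, good to about 4 mm: the middle of the surface that is visible of it).
- nets.cut_out(query, camera): "mask" (480x640 bool, what is visible of it).
The state is a dict: "time_s": time; "q": joint angles; "joint_velocities": joint speeds; "joint_efforts": joint torques, N m; "eef_pos": TCP position; "orientation": TCP orientation; "ft_force": force on the tool from outside, world axes, zero at the start; "moment": the same for the moment, N m; "finger_gap": finger opening in m.
Only numpy, scipy, OpenCV 4.12 (cv2) and the standard library are available. Lean on these libraries where they do the work, as an engineer would, in place of code of your own. Each camera call takes 0.05 s, during which the arm holds its last target. There are 200 camera calls.

## Working session

There is one attempt and no reset: what is moved stays moved. The work goes in short steps, Python scripts to look and compute and a shell command to move; the robot and the scene stay as the last step left them, time stands still between calls to the robot, and variables do not carry over. Pictures are saved under pics/ and viewed, about 8 in all and at most 12, crops included, and the job is handed in when it is done.

```bash
mkdir -p pics; ls; python3 - <<'E'
from bench import robot,capture,camera_params,nets
import cv2,numpy as np
s=robot.state();print(s)
for n in("side","top"):
    cv2.imwrite(f"pics/{n}0.png",capture(n));p=camera_params(n);print(n,np.array(p["K"]).tolist(),p["k1"],np.round(p["view"],4).tolist())
    for q in("pot","board","jar_0","jar_1","muller","dropper","charcoal_box","eraser","tape_roll"):
        r=nets.boxes_of(q,n);print(q,[(np.round(a["location"],3).tolist(),round(a["score"],2)) for a in r[:2]])
E
```

```text
pics
{'time_s': 0.0, 'q': array([-1.43510568e+00,  2.45792767e-01,  1.55898077e+00,  8.98821983e-06,
        1.33869555e+00, -1.74082763e-01]), 'joint_velocities': array([-0.00120035, -0.00103843,  0.00043049,  0.00047082, -0.00109299,
       -0.00122284]), 'joint_efforts': array([-4.32621721e-05, -4.15838885e+01, -3.14599121e+01,  6.85085566e-02,
        3.32945050e-02, -1.33389231e-04]), 'eef_pos': array([ 0.19808577, -0.61846435,  0.20437686]), 'orientation': array([-9.37959372e-04,  9.88028740e-01,  1.54267066e-01,  2.23807716e-05]), 'ft_force': array([ 0.12160196, -0.28746182, -0.4865848 ]), 'moment': array([ 0.0216953 , -0.05602488, -0.04811976]), 'finger_gap': 0.09406229244455323}
side [[458.96777677891953, 0.0, 311.3773966182264], [0.0, 458.96777677891953, 256.7266081930078], [0.0, 0.0, 1.0]] -0.04584008793623759 [[0.9999, -0.0094, -0.0141, -0.5433], [-0.0169, -0.4941, -0.8693, 0.0785], [0.0012, 0.8694, -0.4942, 1.0398], [0.0, 0.0, 0.0, 1.0]]
pot [([0.508, 0.087, 0.114], 0.88)]
board [([0.536, -0.008, 0.011], 0.64)]
jar_0 [([0.447, -0.102, 0.047], 0.85), ([0.645, 0.043, 0.043
[... 389 characters left out ...]
, 237.25868872451008], [0.0, 0.0, 1.0]] -0.09323763650157807 [[-0.0177, -0.9995, -0.0276, -0.0926], [-0.9974, 0.0195, -0.0687, 0.5338], [0.0692, 0.0263, -0.9973, 1.1264], [0.0, 0.0, 0.0, 1.0]]
pot [([0.51, 0.131, 0.107], 0.71)]
board [([0.53, 0.01, 0.01], 0.58), ([0.506, 0.141, 0.102], 0.49)]
jar_0 [([0.645, 0.058, 0.061], 0.72), ([0.438, -0.09, 0.065], 0.57)]
jar_1 [([0.645, 0.058, 0.061], 0.72), ([0.438, -0.09, 0.065], 0.57)]
muller [([0.618, 0.181, 0.041], 0.68)]
dropper [([0.622, 0.118, 0.058], 0.66)]
charcoal_box [([0.388, 0.036, 0.024], 0.92), ([0.441, -0.09, 0.066], 0.15)]
eraser [([0.506, 0.137, 0.104], 0.68), ([0.401, -0.359, 0.016], 0.45)]
tape_roll [([0.419, -0.442, 0.026], 0.82)]
```

View pics/top0.png

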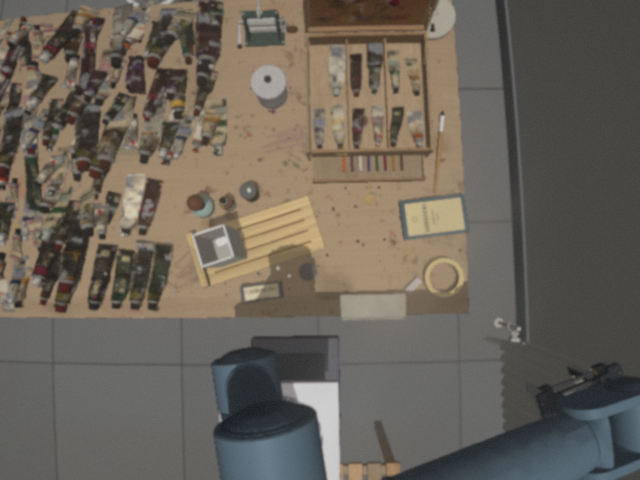

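View pics/side0.png

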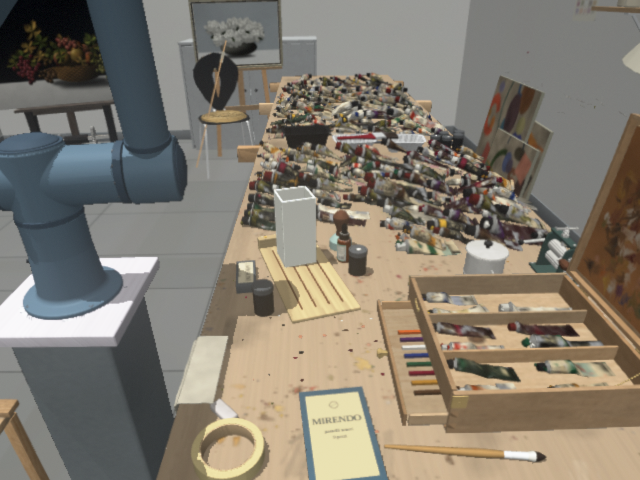

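```bash
python3 - <<'E'
import cv2
a=cv2.imread("pics/top0.png")[180:300,175:335];cv2.imwrite("pics/tc.png",cv2.resize(a,None,fx=5,fy=5,interpolation=cv2.INTER_CUBIC))
a=cv2.imread("pics/side0.png")[175:325,225:375];cv2.imwrite("pics/sc.png",cv2.resize(a,None,fx=4,fy=4,interpolation=cv2.INTER_CUBIC))
E
```

```text
(no output)
```

View pics/tc.png

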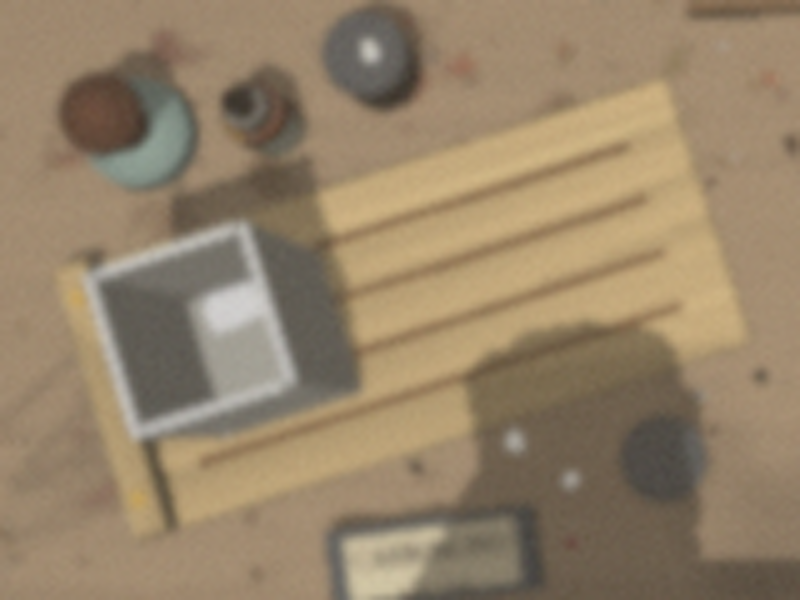

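View pics/sc.png

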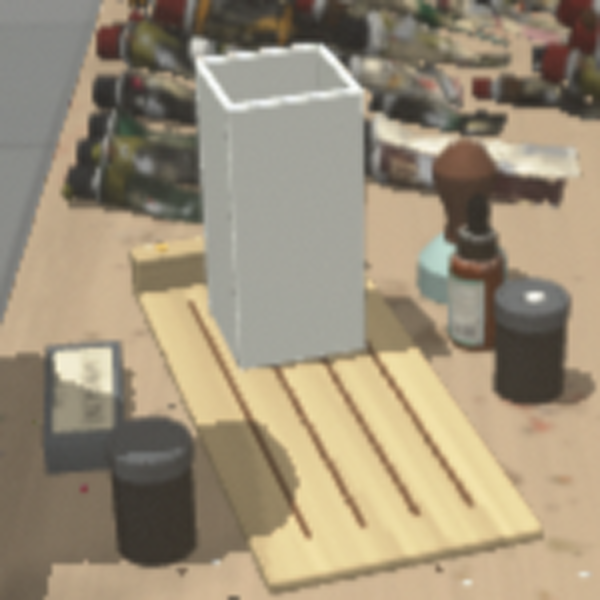

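```bash
cat > h.py <<'E'
import numpy as np,cv2
from bench import robot,capture,camera_params,nets
from scipy.optimize import least_squares
from scipy.spatial.transform import Rotation as R
def proj(n,P,p=None):
    p=p or camera_params(n);V=np.array(p["view"]);K=np.array(p["K"])
    c=np.atleast_2d(P)@V[:3,:3].T+V[:3,3];s=c[:,:2]/c[:,2:];s=s*(1+p["k1"]*(s**2).sum(1,keepdims=True))
    return s@K[:2,:2].T+K[:2,2]
def T(p,L):
    L=np.array(L,float);c,s=np.cos(p[2]),np.sin(p[2])
    return np.c_[p[0]+c*L[:,0]-s*L[:,1],p[1]+s*L[:,0]+c*L[:,1],L[:,2]]
def fit(obs,x0): # obs: (cam,local,px)
    f=lambda x:np.concatenate([(proj(c,T(x,[l]))[0]-u) for c,l,u in obs])
    r=least_squares(f,x0,loss="soft_l1",x_scale=[.1,.1,.1]);return r.x,f(r.x).reshape(-1,2)
def tcp(): 
    s=robot.state();q=s["orientation"];return s,np.array(s["eef_pos"]),R.from_quat(np.r_[q[1:],q[0]])
E
python3 - <<'E'
from h import *
t=lambda x,y:np.array([x/5+175,y/5+180]);s=lambda x,y:np.array([x/4+225,y/4+175])
B=[("top",(.17,.075,.01),t(665,83)),("top",(.17,-.075,.01),t(745,343)),("top",(-.17,.075,.035),t(60,268)),("top",(-.17,-.075,.035),t(137,535)),
("side",(.17,-.075,.01),s(268,582)),("side",(.17,.075,.01),s(541,530)),("side",(-.15,-.075,.035),s(133,262))]
x,r=fit(B,[.53,0,-1.27]);print("board",x.round(4),r.round(1).tolist())
print("rail_face",T(x,[[-.15,0,.01]]))
M=[(-.04,.04),(.04,.04),(.04,-.04),(-.04,-.04)]
P=[("top",(*m,.18),t(*u)) for m,u in zip(M,[(90,275),(245,222),(295,383),(140,437)])]
P+=[("side",(*m,.18),s(*u)) for m,u in zip(M,[(322,45),(363,93),(234,108),(195,58)])][0:0]
P+=[("side",(*m,.18),s(*u)) for m,u in zip(M,[(322,45),(363,93),(234,108),(195,58)])]
P+=[("side",(.04,-.04,.01),s(240,367)),("side",(.04,.04,.01),s(365,350))]
y,r=fit(P,[.51,.12,-1.27]);print("pot",y.round(4),r.round(1).tolist())
c,sn=np.cos(x[2]),np.sin(x[2]);d=y[:2]-x[:2];print("pot in board",c*d[0]+sn*d[1],-sn*d[0]+c*d[1],np.degrees(y[2]-x[2]))
s_,p,Ro=tcp();print(Ro.as_matrix().round(3))
E
```

```text
board [ 0.5247  0.0495 -1.2789] [[1.2, -1.6], [2.4, 0.0], [-1.2, -0.2], [-0.4, 1.0], [-0.8, 0.2], [0.4, -0.8], [0.0, -0.8]]
rail_face [[0.48153855 0.19314449 0.01      ]]
pot [ 0.5068  0.1216 -1.2661] [[-0.9, -0.7], [0.9, -1.3], [1.5, -0.2], [-0.6, 0.2], [-0.2, -1.1], [0.2, -1.1], [-1.9, -0.2], [-0.8, -0.1], [-0.2, 1.0], [0.3, -0.3]]
pot in board -0.07422755207276414 0.0036349255106737123 0.7350874061775884
[[ 0.952  0.305 -0.   ]
 [ 0.305 -0.952  0.   ]
 [ 0.    -0.    -1.   ]]
```

```bash
cat >> h.py <<'E'
POT=np.array([.5068,.1216,-1.2661])
def W(x,y,z,pot=POT): return T(pot,[[x,y,z]])[0]   # pot-standing frame (z world) -> world
def Rt(phi,yaw=POT[2]): # tool orientation: x=board y, y=board x, tilted phi about tool x
    c,s=np.cos(yaw),np.sin(yaw);return R.from_matrix(np.array([[-s,c,0],[c,s,0],[0,0,-1]]).T)*R.from_rotvec([phi,0,0])
def pose(theta,e=.02,rel=-np.radians(20),hx=.04):
    yv=lambda f:np.array([np.cos(f),-np.sin(f)]);zv=lambda f:np.array([-np.sin(f),-np.cos(f)])
    A=np.array([-.04,.17-e]);B=np.array([-.035,.17]);y,z=yv(rel),zv(rel)
    t=y*(A@y+B@y)/2+z*(A@z)
    v=t-[hx,0];c,s=np.cos(theta),np.sin(theta)
    return np.array([hx+c*v[0]+s*v[1],-s*v[0]+c*v[1]+.01]),rel+theta
def delta(Pw,Rw):
    s,p,Ro=tcp();return (Ro.inv().apply(Pw-p)*100).round(2),(Ro.inv()*Rw).as_rotvec().round(3)
E
python3 - <<'E'
from h import *
for th in (0,30,60,90):
    t,f=pose(np.radians(th));print(th,t,np.degrees(f),W(t[0],0,t[1]))
t,f=pose(np.pi/2);P=W(t[0]+.03,0,t[1]+.10);print(P,delta(P,Rt(f)),delta(P,Rt(0)))
# per-row screw for 1 deg
a,f=pose(0);b,g=pose(np.radians(1));Ra=Rt(f);print((Ra.inv().apply(W(b[0],0,b[1])-W(a[0],0,a[1]))*100))
E
```

```text
0 [-0.03457851  0.16197326] -20.0 [0.49642633 0.15458575 0.16197326]
30 [0.05139975 0.17890196] 9.999999999999998 [0.52222011 0.07256782 0.17890196]
60 [0.13432345 0.15057351] 39.99999999999999 [ 0.54709751 -0.00653626  0.15057351]
90 [0.19197326 0.08457851] 70.0 [ 0.56439265 -0.06153061  0.08457851]
[ 0.57339276 -0.09014875  0.18457851] (array([ 51.86, -38.94,   2.09]), array([1.222, 0.003, 0.004])) (array([ 51.86, -38.94,   2.09]), array([-0.   , -0.   ,  0.005]))
[-4.29152944e-15  2.94026776e-01 -2.90304865e-02]
```

```bash
python3 -m inch '[[-0.36,2.6,-1.95,-0.4,0,0,0],[-0.36,2.6,-1.95,-0.4,0,0,0],[-0.36,2.6,-1.95,-0.4,0,0,0],[-0.36,2.6,-1.95,-0.4,0,0,0],[-0.36,2.6,-1.95,-0.4,0,0,0],[-0.36,2.6,-1.95,0,0,0,0],[-0.36,2.6,-1.95,0,0,0,0],[-0.36,2.6,-1.95,0,0,0,0],[-0.36,2.6,-1.95,0,0,0,0],[-0.36,2.6,-1.95,0,0,0,0]]' && python3 -m inch '[[-0.36,2.6,-1.95,0,0,0,0],[-0.36,2.6,-1.95,0,0,0,0],[-0.36,2.6,-1.95,0,0,0,0],[-0.36,2.6,-1.95,0,0,0,0],[-0.36,2.6,-1.95,0,0,0,0],[-0.36,2.6,-1.95,0,0,0,0],[-0.36,2.6,-1.95,0,0,0,0],[-0.36,2.6,-1.95,0,0,0,0],[-0.36,2.6,-1.95,0,0,0,0],[-0.36,2.6,-1.95,0,0,0,0]]' && python3 -m inch '[[-0.36,0,0,0,0.15,0,0],[-0.36,0,0,0,0.15,0,0],[-0.36,0,0,0,0.15,0,0],[-0.36,0,0,0,0.15,0,0],[-0.36,0,0,0,0.15,0,0],[-0.36,0,0,0,0.15,0,0],[-0.36,0,0,0,0.15,0,0],[-0.36,0,0,0,0.15,0,0],[-0.36,0,0,0,0.02,0,0]]'; python3 - <<'E'
from h import *
s,p,Ro=tcp();print(s["q"].round(3),p,Ro.as_matrix().round(3))
t,f=pose(np.pi/2);print(delta(W(t[0]+.03,0,t[1]+.1),Rt(f)))
E
```

```text
time_s: 2.25
eef_pos: [0.3869, -0.3532, 0.2256]
orientation: [0.0, 0.988, 0.154, 0.0]
ft_force: [0.0, 0.3, -0.9]
finger_gap: 0.0299
time_s: 3.5
eef_pos: [0.5751, -0.0882, 0.2256]
orientation: [0.0, 0.988, 0.154, 0.0]
ft_force: [1.0, 0.7, 1.1]
finger_gap: 0.03
time_s: 4.62
eef_pos: [0.5739, -0.0894, 0.223]
orientation: [-0.567, 0.809, 0.125, -0.09]
ft_force: [-0.1, 0.1, -1.0]
finger_gap: 0.0301
[-0.633  0.61   1.395  0.721  2.15   0.694] [ 0.57394372 -0.08940065  0.22296595] [[ 0.953  0.101 -0.287]
 [ 0.304 -0.325  0.895]
 [-0.003 -0.94  -0.34 ]]
(array([-0.06,  3.63,  1.26]), array([-0.002,  0.005, -0.002]))
```

```bash
python3 -m inch '[[-0.36,0,0,0,-0.16,0,0],[-0.36,0,0,0,-0.16,0,0],[-0.36,0,0,0,-0.16,0,0],[-0.36,0,0,0,-0.16,0,0],[-0.36,0,0,0,-0.16,0,0],[-0.36,0,0,0,-0.16,0,0],[-0.36,0,0,0,-0.16,0,0],[-0.36,0,0,0,-0.1,0,0],[-0.36,0,-1.5,-1,0,0,0],[-0.36,0,-1.5,-1,0,0,0]]'; python3 - <<'E'
from h import *
t,f=pose(0);Rw=Rt(f);P=W(t[0],0,t[1]);print(delta(P,Rw));P=P-Rw.apply([0,0,.05]);print(P,delta(P,Rw))
s,p,Ro=tcp();print(s["q"].round(2))
E
```

```text
time_s: 5.88
eef_pos: [0.5654, -0.0597, 0.2471]
orientation: [-0.0, 0.988, 0.154, 0.001]
ft_force: [-0.5, -0.0, -0.4]
finger_gap: 0.0302
(array([ -0.04, -22.51,   8.52]), array([-0.349, -0.002,  0.005]))
[0.49129596 0.17089906 0.20895789] (array([-2.000e-02, -2.422e+01,  3.820e+00]), array([-0.349, -0.002,  0.005]))
[-0.3   0.02  1.73  0.    1.39  0.96]
```

```bash
python3 -m inch '[[-0.36,0,-3.5,0,0,0,0],[-0.36,0,-3.5,0,0,0,0],[-0.36,0,-3.5,0,0,0,0],[-0.36,0,-3.5,0,0,0,0],[-0.36,0,-3.5,0,0,0,0],[-0.36,0,-3.5,0,-0.12,0,0],[-0.36,0,-3.2,0.4,-0.12,0,0.005],[-0.36,0,0,0,-0.11,0,0],[-0.36,0,0,0,0,0,0]]'; python3 - <<'E'
from h import *
t,f=pose(0);Rw=Rt(f);P=W(t[0],0,t[1])-Rw.apply([0,0,.05]);print(P,delta(P,Rw))
s,p,Ro=tcp();print(s["q"].round(2))
a=np.hstack([cv2.resize(capture("side")[80:280,180:440],None,fx=2,fy=2),cv2.resize(capture("wrist"),(533,400))[:,120:400]]);print(a.shape);cv2.imwrite("pics/p1.png",a)
E
```

```text
time_s: 7.0
eef_pos: [0.4912, 0.1709, 0.2377]
orientation: [0.171, 0.973, 0.151, 0.027]
ft_force: [-0.5, 0.0, -0.7]
finger_gap: 0.0301
[0.49129596 0.17089906 0.20895789] (array([ 0.01, -0.98,  2.7 ]), array([-0.001, -0.001,  0.003]))
[ 0.3  -0.05  1.85 -0.36  1.36  1.64]
(400, 800, 3)
```

View pics/p1.png

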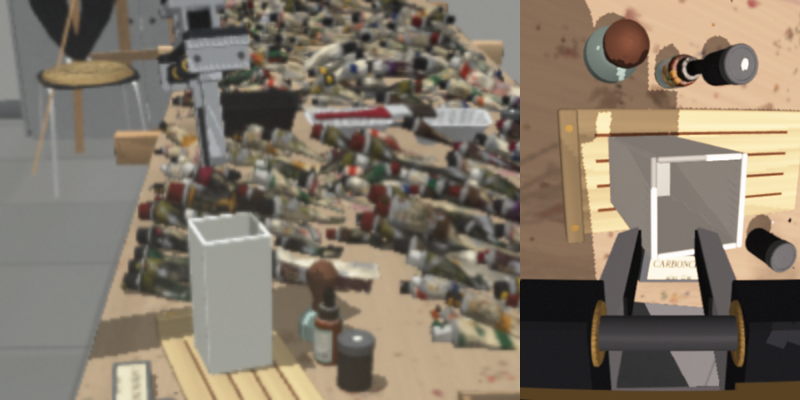

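```bash
python3 - <<'E'
from h import *
M=[(-.04,.04,.18),(.04,.04,.18),(.04,-.04,.18),(-.04,-.04,.18)]
u=np.array([(652,157),(747,152),(741,248),(653,258)],float)
px=np.c_[(u[:,0]-400)*1.2,u[:,1]*1.2]
print(px.round(1).tolist(),proj("wrist",T(POT,M)).round(1).tolist())
o=[("wrist",m,p) for m,p in zip(M,px)]
x,r=fit(o,POT.copy());print(x.round(4),r.round(1).tolist())
B=np.array([.5247,.0495,-1.2789]);print(proj("wrist",T(B,[(-.17,.075,.035),(-.17,-.075,.035),(-.15,.075,.035),(-.15,-.075,.035)])).round(0).tolist(), [((a-400)*1.2,b*1.2) for a,b in [(558,110),(570,242),(578,110),(584,240)]])
E
```

```text
[[302.4, 188.4], [416.4, 182.4], [409.2, 297.6], [303.6, 309.6]] [[302.0, 187.6], [419.2, 181.4], [412.2, 295.0], [303.8, 312.7]]
[ 0.5061  0.1221 -1.2788] [[-0.7, -0.8], [2.5, 0.6], [1.5, -1.0], [-1.6, 3.4]]
[[190.0, 130.0], [201.0, 294.0], [213.0, 130.0], [222.0, 291.0]] [(189.6, 132.0), (204.0, 290.4), (213.6, 132.0), (220.79999999999998, 288.0)]
```

```bash
python3 -m inch '[[-0.36,0,-0.98,0,0,0,0],[-0.36,0,0,1.5,0,0,0],[-0.36,0,0,1.5,0,0,0],[-0.36,0,0,1.5,0,0,0],[-0.36,0,0,1.2,0,0,0],[-0.36,0,0,1,0,0,0],[-0.36,0,0,1,0,0,0],[-0.5,0,0,0,0,0,0],[-0.64,0,0,0,0,0,0]]' 5; python3 - <<'E'
from h import *
t,f=pose(0);Rw=Rt(f);P=W(t[0],0,t[1]);print(P,delta(P,Rw),robot.state()["finger_gap"])
a=np.hstack([cv2.resize(capture("side")[130:280,230:380],(400,400)),cv2.resize(capture("wrist"),(533,400))[:,120:480]]);cv2.imwrite("pics/p2.png",a)
E
```

```text
time_s: 8.22
eef_pos: [0.4972, 0.1531, 0.1622]
orientation: [0.172, 0.973, 0.149, 0.027]
ft_force: [0.2, 0.2, -0.1]
finger_gap: 0.0182
[0.49642633 0.15458575 0.16197326] (array([-0.03, -0.16, -0.03]), array([ 0.001, -0.001, -0.   ])) 0.018199521831218667
```

View pics/p2.png

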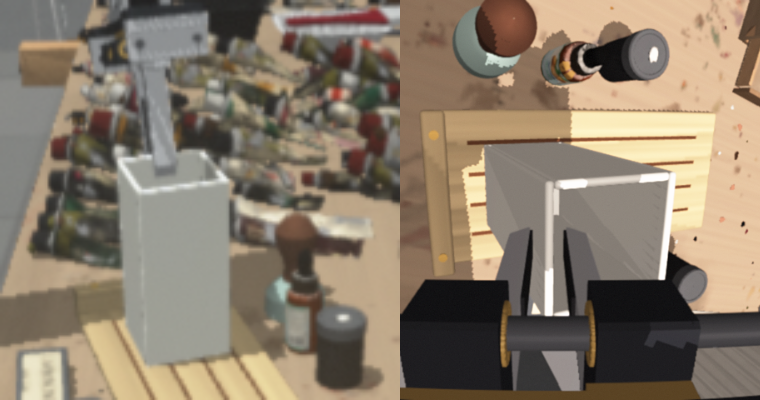

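```bash
python3 -m inch '[[-0.64,0,0.588,-0.053,0.0349,0,0],[-0.64,0,0.588,-0.053,0.0349,0,0],[-0.64,0,0.588,-0.053,0.0349,0,0],[-0.64,0,0.588,-0.053,0.0349,0,0],[-0.64,0,0.588,-0.053,0.0349,0,0],[-0.64,0,0.588,-0.053,0.0349,0,0],[-0.64,0,0.588,-0.053,0.0349,0,0],[-0.64,0,0.588,-0.053,0.0349,0,0],[-0.64,0,0.588,-0.053,0.0349,0,0],[-0.64,0,0,0,0,0,0]]'; python3 - <<'E'
from h import *
t,f=pose(np.radians(18));print(delta(W(t[0],0,t[1]),Rt(f)))
a=np.hstack([cv2.resize(capture("side")[130:280,230:380],(400,400)),cv2.resize(capture("wrist"),(533,400))[:,120:480]]);cv2.imwrite("pics/p3.png",a)
E
```

```text
time_s: 9.57
eef_pos: [0.5127, 0.1041, 0.1782]
orientation: [0.018, 0.988, 0.151, 0.004]
ft_force: [-0.0, 1.4, 0.8]
finger_gap: 0.0166
(array([-0.04, -0.24,  0.05]), array([ 0.002, -0.002, -0.001]))
```

View pics/p3.png

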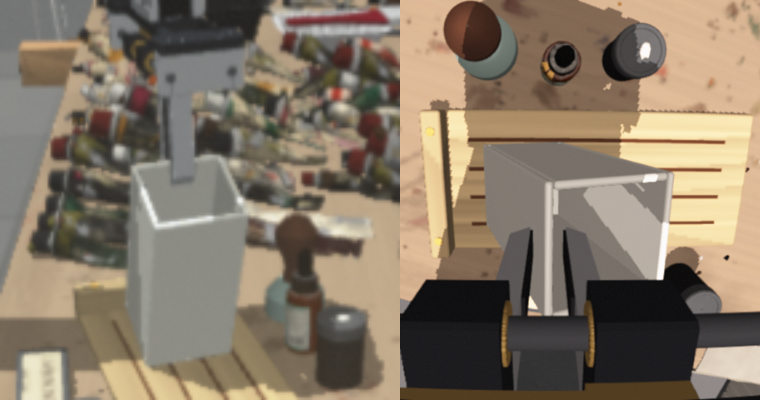

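```bash
python3 -m inch '[[-0.67,0,0.588,-0.053,0.0349,0,0],[-0.7,0,0.588,-0.053,0.0349,0,0],[-0.7,0,0.294,-0.029,0.01745,0,0],[-0.7,0,0.294,-0.029,0.01745,0,0],[-0.7,0,0.294,-0.029,0.01745,0,0],[-0.7,0,0.294,-0.029,0.01745,0,0],[-0.7,0,0.294,-0.029,0.01745,0,0],[-0.7,0,0.294,-0.029,0.01745,0,0],[-0.7,0,0.294,-0.029,0.01745,0,0],[-0.7,0,0.294,-0.029,0.01745,0,0]]';python3 -m inch '[[-0.7,0,0.294,-0.029,0.01745,0,0],[-0.7,0,0.294,-0.029,0.01745,0,0],[-0.7,0,0.294,-0.029,0.01745,0,0],[-0.7,0,0.294,-0.029,0.01745,0,0],[-0.7,0,0.588,-0.053,0.0349,0,0],[-0.7,0,0.588,-0.053,0.0349,0,0],[-0.7,0,0.588,-0.053,0.0349,0,0],[-0.7,0,0.588,-0.053,0.0349,0,0],[-0.7,0,0.588,-0.053,0.0349,0,0]]'; python3 - <<'E'
from h import *
t,f=pose(np.radians(44));print(delta(W(t[0],0,t[1]),Rt(f)))
a=np.hstack([cv2.resize(capture("side")[130:280,230:380],(400,400)),cv2.resize(capture("wrist"),(533,400))[:,120:480]]);cv2.imwrite("pics/p4.png",a)
E
```

```text
time_s: 10.92
eef_pos: [0.5229, 0.0707, 0.179]
orientation: [-0.086, 0.985, 0.151, -0.013]
ft_force: [0.8, -0.3, 0.4]
finger_gap: 0.0141
time_s: 12.05
eef_pos: [0.5351, 0.0318, 0.171]
orientation: [-0.206, 0.967, 0.148, -0.031]
ft_force: [1.0, -0.6, -1.2]
finger_gap: 0.014
(array([-0.01, -0.21,  0.08]), array([-0.001, -0.001,  0.   ]))
```

View pics/p4.png

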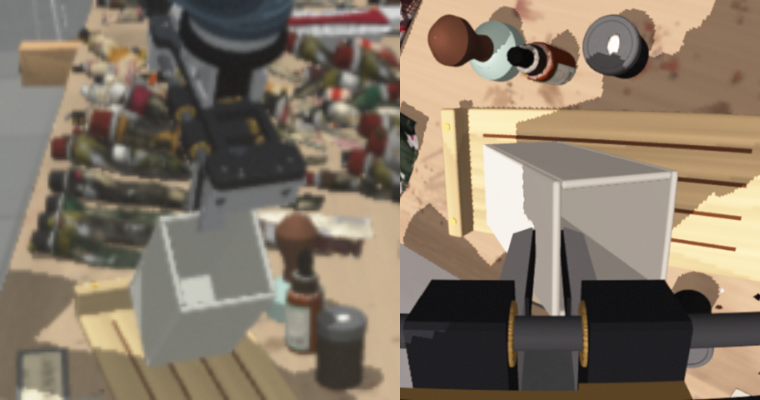

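```bash
R='x'; python3 -m inch '[[-0.7,0,0.588,-0.053,0.0349,0,0],[-0.7,0,0.588,-0.053,0.0349,0,0],[-0.7,0,0.588,-0.053,0.0349,0,0],[-0.7,0,0.588,-0.053,0.0349,0,0],[-0.7,0,0.588,-0.053,0.0349,0,0],[-0.7,0,0.588,-0.053,0.0349,0,0],[-0.7,0,0.588,-0.053,0.0349,0,0],[-0.7,0,0.588,-0.053,0.0349,0,0],[-0.7,0,0.588,-0.053,0.0349,0,0],[-0.7,0,0.588,-0.053,0.0349,0,0]]';python3 -m inch '[[-0.7,0,0.588,-0.053,0.0349,0,0],[-0.7,0,0.588,-0.053,0.0349,0,0],[-0.7,0,0.588,-0.053,0.0349,0,0],[-0.7,0,0.588,-0.053,0.0349,0,0],[-0.7,0,0.588,-0.053,0.0349,0,0],[-0.7,0,0.588,-0.053,0.0349,0,0],[-0.7,0,0,0,0,0,0]]'; python3 - <<'E'
from h import *
t,f=pose(np.radians(76));print(delta(W(t[0],0,t[1]),Rt(f)))
s=robot.state();print(s["ft_force"],s["q"].round(2))
a=np.hstack([cv2.resize(capture("side")[150:310,230:390],(400,400)),cv2.resize(capture("wrist"),(533,400))[:,120:480]]);cv2.imwrite("pics/p5.png",a)
E
```

```text
time_s: 13.4
eef_pos: [0.5507, -0.0176, 0.1436]
orientation: [-0.371, 0.916, 0.141, -0.057]
ft_force: [0.2, -0.3, -1.2]
finger_gap: 0.014
time_s: 14.28
eef_pos: [0.5582, -0.042, 0.1186]
orientation: [-0.464, 0.873, 0.134, -0.071]
ft_force: [-0.4, 0.3, -2.0]
finger_gap: 0.0142
(array([ 0.  , -0.17,  0.14]), array([-0.   , -0.001, -0.   ]))
[-0.35162167  0.26041788 -1.98120894] [-0.56  0.56  1.57  0.59  1.82  0.6 ]
```

View pics/p5.png

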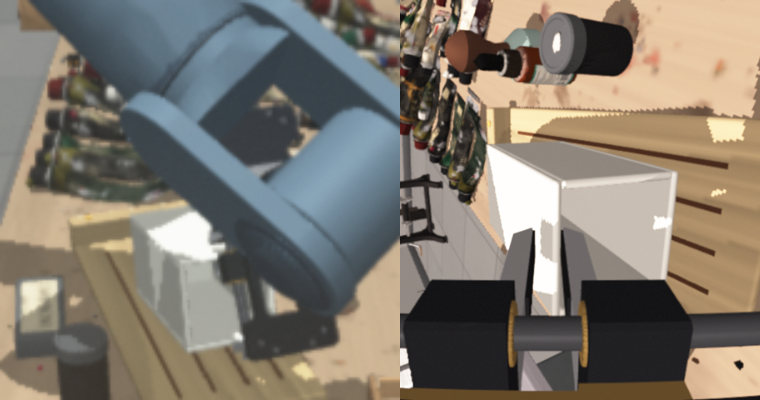

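```bash
python3 -m inch '[[-0.7,0,0.294,-0.029,0.01745,0,0],[-0.7,0,0.294,-0.029,0.01745,0,0],[-0.7,0,0.294,-0.029,0.01745,0,0],[-0.7,0,0.294,-0.029,0.01745,0,0],[-0.7,0,0.294,-0.029,0.01745,0,0],[-0.7,0,0.294,-0.029,0.01745,0,0],[-0.7,0,0.294,-0.029,0.01745,0,0],[-0.7,0,0.294,-0.029,0.01745,0,0]]';python3 -m inch '[[-0.7,0,0.147,-0.015,0.0087,0,0],[-0.7,0,0.147,-0.015,0.0087,0,0],[-0.7,0,0.147,-0.015,0.0087,0,0],[-0.7,0,0.147,-0.015,0.0087,0,0]]'
python3 -m inch '[[-0.7,0,0.147,-0.015,0.0087,0,0],[-0.7,0,0.147,-0.015,0.0087,0,0]]'
python3 - <<'E'
from h import *
t,f=pose(np.radians(87));print(delta(W(t[0],0,t[1]),Rt(f)))
E
```

```text
time_s: 15.38
eef_pos: [0.5625, -0.055, 0.1001]
orientation: [-0.524, 0.838, 0.129, -0.08]
ft_force: [0.4, -1.0, -1.8]
finger_gap: 0.014
time_s: 15.88
eef_pos: [0.5634, -0.0578, 0.0952]
orientation: [-0.538, 0.829, 0.128, -0.082]
ft_force: [0.2, 0.7, -1.6]
finger_gap: 0.0139
time_s: 16.12
eef_pos: [0.5638, -0.0592, 0.0926]
orientation: [-0.545, 0.824, 0.127, -0.083]
ft_force: [0.1, 0.2, -1.7]
finger_gap: 0.0139
(array([-0.02, -0.05,  0.17]), array([ 0.001, -0.   ,  0.001]))
```

```bash
for i in 1; do python3 -m inch '[[-0.7,0,0.147,-0.015,0.0087,0,0],[-0.7,0,0.147,-0.015,0.0087,0,0]]'; python3 -m inch '[[-0.7,0,0.147,-0.015,0.0087,0,0],[-0.7,0,0,0,0,0,0]]'; python3 -m inch '[[-0.7,0,0.147,-0.015,0.0087,0,0],[-0.7,0,0,0,0,0,0]]'; done
python3 - <<'E'
from h import *
f=[robot.state()["ft_force"]]
for i in range(3): a=capture("wrist");f.append(robot.state()["ft_force"])
print(np.round(f,1))
cv2.imwrite("pics/p6.png",a)
E
```

```text
time_s: 16.38
eef_pos: [0.5643, -0.0605, 0.09]
orientation: [-0.552, 0.82, 0.126, -0.085]
ft_force: [-0.3, -0.3, -2.4]
finger_gap: 0.0141
time_s: 16.62
eef_pos: [0.5644, -0.0613, 0.0886]
orientation: [-0.556, 0.817, 0.126, -0.085]
ft_force: [0.3, 0.1, -2.5]
finger_gap: 0.0136
time_s: 16.88
eef_pos: [0.5647, -0.062, 0.0874]
orientation: [-0.559, 0.815, 0.125, -0.086]
ft_force: [-0.2, -0.5, -2.3]
finger_gap: 0.0141
[[-0.2 -0.5 -2.3]
 [-0.3  0.2 -2.4]
 [ 0.9  0.1 -2.7]
 [-0.7 -0.2 -1.9]]
```

View pics/p6.png

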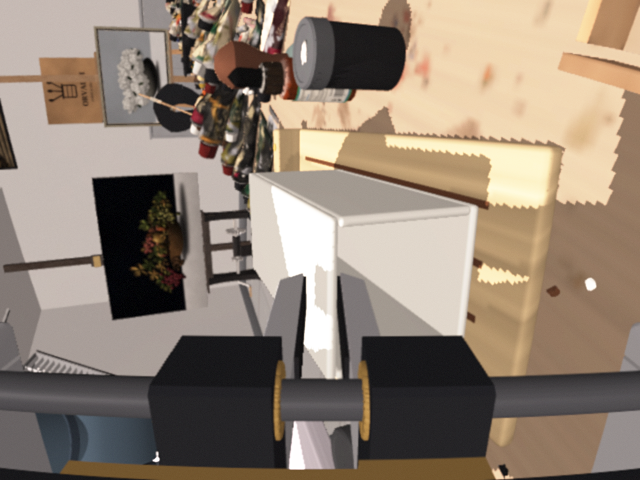

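```bash
python3 -m inch '[[-0.7,0,0.09,0.035,0,0,0],[-0.7,0,0,0,0,0,0]]'; python3 -m inch '[[-0.7,0,0.09,0.035,0,0,0],[-0.7,0,0,0,0,0,0]]'; python3 -m inch '[[-0.7,0,0.09,0.035,0,0,0],[-0.7,0,0,0,0,0,0]]'; python3 -m inch '[[-0.7,0,0.09,0.035,0,0,0],[-0.7,0,0,0,0,0,0]]'
```

```text
time_s: 17.27
eef_pos: [0.5648, -0.0618, 0.0869]
orientation: [-0.559, 0.815, 0.126, -0.085]
ft_force: [0.4, -0.4, -0.8]
finger_gap: 0.014
time_s: 17.52
eef_pos: [0.5647, -0.0618, 0.0856]
orientation: [-0.559, 0.815, 0.125, -0.086]
ft_force: [0.6, -0.4, 0.3]
finger_gap: 0.0145
time_s: 17.77
eef_pos: [0.5646, -0.0618, 0.0845]
orientation: [-0.559, 0.815, 0.125, -0.086]
ft_force: [0.3, 0.7, -0.5]
finger_gap: 0.0141
time_s: 18.02
eef_pos: [0.5647, -0.0618, 0.0836]
orientation: [-0.559, 0.815, 0.125, -0.086]
ft_force: [0.4, 0.0, 0.1]
finger_gap: 0.0135
```

```bash
python3 -m inch '[[-0.58,0,0,0,0,0,0],[-0.58,0,0,0,0,0,0],[-0.58,0,0,-0.5,0,0,0],[-0.58,0,0,-1,0,0,0],[-0.58,0,0,-1.5,0,0,0],[-0.58,0,0,-2,0,0,0],[-0.58,0,0,-2,0,0,0],[-0.58,0,-2.5,-1,0,0,0],[-0.58,0,-2.5,-1,0,0,0],[-0.58,0,-2.5,-1,0,0,0]]' && python3 -m inch '[[0.2,0,-2.5,-1,0,0,0],[0.38,0,0,0,-0.15,0,0],[0.38,0,0,0,-0.15,0,0],[0.38,0,0,0,-0.15,0,0],[0.38,0,0,0,-0.15,0,0],[0.38,0,0,0,-0.15,0,0],[0.38,0,0,0,-0.15,0,0],[0.38,0,0,0,-0.15,0,0],[0.38,0,0,0,-0.147,0,0]]' && python3 -m inch '[[0.38,0,0,0,0,0,-0.16],[0.38,0,0,0,0,0,-0.16],[0.38,0,0,0,0,0,-0.16],[0.38,0,0,0,0,0,-0.16],[0.38,0,0,0,0,0,-0.16],[0.38,0,0,0,0,0,-0.16],[0.38,0,0,0,0,0,-0.16],[0.38,0,0,0,0,0,-0.16],[0.38,0,0,0,0,0,-0.16],[0.38,0,0,0,0,0,-0.13]]'
python3 - <<'E'
from h import *
s,p,Ro=tcp();print(s["q"].round(2),p,Ro.as_matrix().round(3))
p=camera_params("wrist")
a=capture("wrist");cv2.imwrite("pics/w7.png",a);b=capture("side");c=capture("top");cv2.imwrite("pics/s7.png",b);cv2.imwrite("pics/t7.png",c)
np.savez("w7.npz",view=p["view"])
m=np.hstack([cv2.resize(b[150:330,230:380],(400,480)),cv2.resize(c[190:290,180:263],(400,480))]);cv2.imwrite("pics/p7.png",m)
E
```

```text
time_s: 19.27
eef_pos: [0.5847, -0.1255, 0.1915]
orientation: [-0.559, 0.815, 0.126, -0.085]
ft_force: [0.5, -0.5, 0.4]
finger_gap: 0.0196
time_s: 20.4
eef_pos: [0.5848, -0.1253, 0.2185]
orientation: [-0.0, 0.988, 0.152, 0.002]
ft_force: [0.1, -0.2, -0.0]
finger_gap: 0.0648
time_s: 21.65
eef_pos: [0.5845, -0.1251, 0.2176]
orientation: [-0.002, 0.59, 0.807, 0.002]
ft_force: [-0.5, -0.6, 0.6]
finger_gap: 0.0651
[-0.4   0.12  1.68  0.01  1.35 -0.71] [ 0.58447767 -0.12510274  0.21760203] [[-0.303  0.953 -0.   ]
 [ 0.953  0.303  0.006]
 [ 0.006  0.002 -1.   ]]
```

View pics/p7.png

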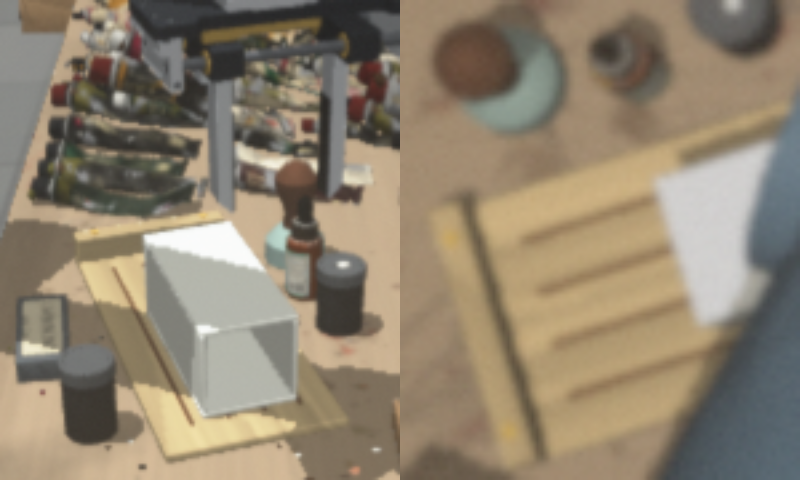

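View pics/w7.png

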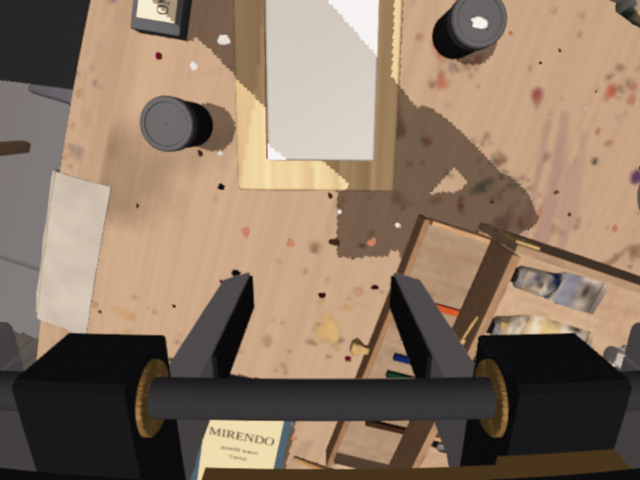

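```bash
cat >> h.py <<'E'
def ray(n,px,z,V=None):
    p=camera_params(n);V=np.array(p["view"] if V is None else V);K=np.array(p["K"])
    d=cv2.undistortPoints(np.array(px,float).reshape(-1,1,2),K,np.array([p["k1"],0,0,0.]))[:,0] # forward r^2 model
    D=np.c_[d,np.ones(len(d))]@V[:3,:3];C=-V[:3,:3].T@V[:3,3];return C+D*((z-C[2])/D[:,2])[:,None]
BD=np.array([.5247,.0495,-1.2789])
def inb(P,b=BD):
    d=np.atleast_2d(P)[:,:2]-b[:2];c,s=np.cos(b[2]),np.sin(b[2]);return np.c_[c*d[:,0]+s*d[:,1],-s*d[:,0]+c*d[:,1]]
E
python3 - <<'E'
from h import *
print("mouth top edge",inb(ray("wrist",[(267,159),(374,160)],.09)).round(4).tolist())
print("board end",inb(ray("wrist",[(239,188),(394,190)],.01)).round(4).tolist())
u=lambda x,y:(x/400*83+180,y/4.8+190)
print("top: base edge",inb(ray("top",[u(655,180),u(705,326)],.09)).round(4).tolist())
print("top: rail face top", inb(ray("top",[u(466,195),u(542,458)],.035)).round(4).tolist())
s,p,Ro=tcp();print("tcp",inb(p),Ro.as_euler("zyx",degrees=True), np.degrees(BD[2]))
E
```

```text
mouth top edge [[0.1333, -0.0349], [0.1333, 0.0448]]
board end [[0.167, -0.0728], [0.1677, 0.0756]]
top: base edge [[0.1602, -0.0207], [0.1615, -0.0998]]
top: rail face top [[0.0611, 0.008], [0.0574, -0.1395]]
tcp [[0.18457157 0.00703389]] [-1.07277482e+02 -3.70208818e-03 -1.79661580e+02] -73.27557241928098
```

```bash
python3 -m inch '[[0.38,0,-0.2,2,0,0,0.01],[0.38,0,0,2.5,0,0,0],[0.38,0,0,2.5,0,0,0],[0.38,0,0,2.5,0,0,0],[0.38,0,0,2.5,0,0,0],[0.38,0,0,2.5,0,0,0],[0.38,0,0,2,0,0,0],[0.38,0,0,1.8,0,0,0],[0.38,1.5,0,0,0,0,0],[0.38,1.5,0,0,0,0,0]]' && python3 -m inch '[[0.38,0.8,0,0,0,0,0],[0.38,0.4,0,0,0,0,0],[0.38,0.4,0,0,0,0,0],[0.38,0.4,0,0,0,0,0],[0.38,0.4,0,0,0,0,0],[0.38,0.4,0,0,0,0,0]]'; python3 - <<'E'
from h import *
s,p,Ro=tcp();print("tcp",inb(p),Ro.as_matrix()[:,1].round(3))
a=capture("wrist");b=capture("side");c=capture("top")
m=np.hstack([cv2.resize(b[150:330,230:380],(400,480)),cv2.resize(a[:,80:560],(400,400),interpolation=cv2.INTER_AREA)[0:400].copy() if 0 else cv2.resize(a[:,110:510],(400,480))]);cv2.imwrite("pics/p8.png",m)
E
```

```text
time_s: 23.05
eef_pos: [0.5739, -0.0954, 0.0342]
orientation: [-0.002, 0.596, 0.803, 0.002]
ft_force: [-0.5, -0.4, -0.3]
finger_gap: 0.0652
time_s: 23.8
eef_pos: [0.5664, -0.0698, 0.0345]
orientation: [-0.001, 0.596, 0.803, 0.002]
ft_force: [1.8, -3.0, 3.5]
finger_gap: 0.0647
tcp [[0.12630209 0.00560571]] [0.957 0.29  0.002]
```

```bash
python3 -m inch '[[0.38,0.4,0,0,0,0,0],[0.38,0.4,0,0,0,0,0],[0.38,0.4,0,0,0,0,0],[0.38,0.4,0,0,0,0,0],[0.38,0.4,0,0,0,0,0],[0.38,0.4,0,0,0,0,0],[0.38,0.4,0,0,0,0,0],[0.38,0.4,0,0,0,0,0],[0.38,0.4,0,0,0,0,0],[0.38,0.4,0,0,0,0,0]]'; python3 - <<'E'
from h import *
s,p,Ro=tcp();print("tcp",inb(p),s["ft_force"].round(1),s["moment"].round(2))
b=capture("side");c=capture("wrist")
for n in("side","wrist","top"):
    r=nets.cut_out("pot",n) if n!="top" else []
    for d in r[:1]:
        m=d["mask"];ys,xs=np.where(m);print(n,d["score"],m.sum(),xs.min(),xs.max(),ys.min(),ys.max())
        mo=p[:2]
        for dx in(-.004,0,.004):
            X=inb(p)[0][0]-.008+dx
            L=[(X-a,.005+y,z) for a in(0,.17) for y in(-.04,.04) for z in(.01,.09)]
            h=cv2.convexHull(proj(n,T(BD,L)).astype(np.float32));q=np.zeros(m.shape,np.uint8);cv2.fillConvexPoly(q,h.astype(np.int32),1)
            print("  pred",dx,q.sum(),h[:,0].min(0).round(),h[:,0].max(0).round(),"mask outside pred",(m&(q==0)).sum(),"pred outside mask",((q>0)&~m).sum())
E
```

```text
time_s: 25.2
eef_pos: [0.5538, -0.0308, 0.0339]
orientation: [-0.002, 0.596, 0.803, 0.002]
ft_force: [1.1, -3.6, 0.4]
finger_gap: 0.065
tcp [[0.08529588 0.00474785]] [ 1.1 -3.6  0.4] [-0.54 -0.3   0.04]
side 0.74 1430 282 331 236 290
  pred -0.004 2900 [277. 222.] [332. 291.] mask outside pred 4 pred outside mask 1474
  pred 0 2980 [278. 223.] [333. 292.] mask outside pred 0 pred outside mask 1550
  pred 0.004 2965 [278. 223.] [333. 293.] mask outside pred 0 pred outside mask 1535
wrist 0.69 85088 183 464 0 329
  pred -0.004 81719 [ 185. -251.] [472. 322.] mask outside pred 3702 pred outside mask 333
  pred 0 84544 [ 184. -240.] [473. 333.] mask outside pred 2148 pred outside mask 1604
  pred 0.004 87204 [ 183. -229.] [474. 344.] mask outside pred 1959 pred outside mask 4075
```

```bash
python3 -m inch '[[0.38,0.4,0,0,0,0,0],[0.38,0.4,0,0,0,0,0],[0.38,0.4,0,0,0,0,0],[0.38,0.4,0,0,0,0,0],[0.38,0.4,0,0,0,0,0],[0.38,0.4,0,0,0,0,0],[0.38,0.4,0,0,0,0,0],[0.38,0.4,0,0,0,0,0],[0.38,0.4,0,0,0,0,0],[0.38,0.4,0,0,0,0,0]]';  python3 -m inch '[[0.38,0.4,0,0,0,0,0],[0.38,0.2,0,0,0,0,0],[0.38,0.1,0,0,0,0,0],[0.38,0.1,0,0,0,0,0]]'; python3 -m inch '[[0.38,0.1,0,0,0,0,0],[0.38,0.1,0,0,0,0,0]]'; python3 -m inch '[[0.38,0.1,0,0,0,0,0],[0.38,0.1,0,0,0,0,0]]'; python3 -c "
from h import *
s,p,Ro=tcp();print(inb(p),s['moment'].round(2))"
```

```text
time_s: 26.65
eef_pos: [0.5424, 0.0073, 0.0343]
orientation: [-0.002, 0.596, 0.803, 0.002]
ft_force: [0.1, -1.5, -0.9]
finger_gap: 0.0648
time_s: 27.15
eef_pos: [0.5402, 0.0147, 0.0344]
orientation: [-0.002, 0.596, 0.803, 0.002]
ft_force: [-0.3, -1.9, -0.7]
finger_gap: 0.0647
time_s: 27.4
eef_pos: [0.5396, 0.0166, 0.0344]
orientation: [-0.002, 0.596, 0.803, 0.002]
ft_force: [0.6, -1.5, -1.6]
finger_gap: 0.065
time_s: 27.65
eef_pos: [0.539, 0.0186, 0.0344]
orientation: [-0.002, 0.596, 0.803, 0.002]
ft_force: [0.4, -1.7, -1.8]
finger_gap: 0.065
[[0.0337116  0.00479908]] [-0.38 -0.21 -0.  ]
```

Expected contact with the rail is in about 6 mm; creeping with force readings.

```bash
python3 -m inch '[[0.38,0.1,0,0,0,0,0],[0.38,0.1,0,0,0,0,0]]'; python3 -m inch '[[0.38,0.1,0,0,0,0,0],[0.38,0.1,0,0,0,0,0]]';  python3 -m inch '[[0.38,0.1,0,0,0,0,0]]';  python3 -m inch '[[0.38,0.1,0,0,0,0,0]]'; python3 -c "
from h import *
s,p,Ro=tcp();print(inb(p),s['moment'].round(2))"
```

```text
time_s: 27.9
eef_pos: [0.5384, 0.0205, 0.0344]
orientation: [-0.002, 0.596, 0.803, 0.002]
ft_force: [0.3, -2.4, -1.1]
finger_gap: 0.0645
time_s: 28.15
eef_pos: [0.5378, 0.0225, 0.0344]
orientation: [-0.002, 0.596, 0.803, 0.002]
ft_force: [0.9, -1.4, -1.3]
finger_gap: 0.0648
time_s: 28.28
eef_pos: [0.5375, 0.0234, 0.0344]
orientation: [-0.002, 0.596, 0.803, 0.002]
ft_force: [1.1, -2.3, -1.1]
finger_gap: 0.0647
time_s: 28.4
eef_pos: [0.5373, 0.0243, 0.0344]
orientation: [-0.002, 0.596, 0.803, 0.002]
ft_force: [0.5, -1.9, -1.0]
finger_gap: 0.0652
[[0.02771305 0.00480797]] [-0.42 -0.23  0.  ]
```

```bash
python3 -m inch '[[0.38,0.1,0,0,0,0,0]]'; python3 -m inch '[[0.38,0.1,0,0,0,0,0]]';  python3 -m inch '[[0.38,0.1,0,0,0,0,0]]';  python3 -m inch '[[0.38,0.1,0,0,0,0,0]]'; python3 -c "
from h import *
s,p,Ro=tcp();print(inb(p),s['moment'].round(2))"
```

```text
time_s: 28.52
eef_pos: [0.5373, 0.0247, 0.0346]
orientation: [-0.001, 0.596, 0.803, 0.002]
ft_force: [0.8, -6.0, -2.1]
finger_gap: 0.0652
time_s: 28.65
eef_pos: [0.5374, 0.0248, 0.0348]
orientation: [-0.0, 0.595, 0.803, 0.001]
ft_force: [0.7, -9.0, -1.1]
finger_gap: 0.0647
time_s: 28.78
eef_pos: [0.5375, 0.0248, 0.0351]
orientation: [0.0, 0.595, 0.804, 0.001]
ft_force: [1.8, -12.9, -1.1]
finger_gap: 0.065
time_s: 28.9
eef_pos: [0.5376, 0.0249, 0.0353]
orientation: [0.001, 0.595, 0.804, 0.0]
ft_force: [1.5, -16.2, -0.6]
finger_gap: 0.065
[[0.02728049 0.00522302]] [-3.1  -0.37  0.01]
```

```bash
python3 -m inch '[[0.38,-0.2,0,0,0,0,0],[0.38,-0.2,0,0,0,0,0],[0.38,-0.5,0,0,0,0,0],[0.38,-1.5,0,0,0,0,0],[0.38,-2,0,0,0,0,0],[0.38,-2,0,0,0,0,0],[0.38,0,0,-3,0,0,0],[0.38,0,0,-4,0,0,0],[0.38,0,0,-4,0,0,0],[0.38,0,0,-4,0,0,0]]'; python3 -m inch '[[0.38,-3,0,-1,0,0,0],[0.38,-4,0,0,0,0,0],[0.38,-4,0,0,0,0,0],[0.38,-4,0,0,0,0,0],[0.38,0,0,0,0,0,0]]';python3 - <<'E'
from h import *
s,p,Ro=tcp();print("tcp",inb(p),p)
M={}
for n in("side","wrist","top"):
    im=capture(n);cv2.imwrite(f"pics/f_{n}.png",im);r=nets.cut_out("pot",n)
    if not r: print(n,"none");continue
    m=r[0]["mask"];M[n]=m;ys,xs=np.where(m);print(n,round(r[0]["score"],2),m.sum(),xs.min(),xs.max(),ys.min(),ys.max())
np.savez("M.npz",**M,wv=camera_params("wrist")["view"])
cp={n:camera_params(n) for n in M}
def mask(n,x):
    b=[*x]; L=[(a,y,z) for a in(0,.17) for y in(-.04,.04) for z in(.01,.09)]
    h=cv2.convexHull((proj(n,T(b,L),cp[n])*16).astype(np.float32)).astype(np.int32);q=np.zeros((480,640),np.uint8);cv2.fillConvexPoly(q,h,1,shift=4);return q>0
from scipy.optimize import minimize
base=T(BD,[[-.15,.005,0]])[0];x0=np.array([base[0],base[1],BD[2]])
for n in M:
    iou=lambda x:(mask(n,x)&M[n]).sum()/(mask(n,x)|M[n]).sum()
    r=minimize(lambda x:-iou(x0+np.array(x)*[.01,.01,.05]),[0,0,0],method="Nelder-Mead",options=dict(initial_simplex=[[0,0,0],[.5,0,0],[0,.5,0],[0,0,.5]]))
    x=x0+r.x*[.01,.01,.05];print(n,"iou flush",iou(x0),"best",-r.fun,"base in board",inb(x[:2]).round(4),"dyaw",np.degrees(x[2]-BD[2]).round(2))
for n in("side","top"):
  for q in("jar_0","muller","dropper","jar_1","charcoal_box"):
    r=nets.boxes_of(q,n);print(n,q,[(np.round(a["location"],3).tolist()) for a in r[:2]])
E
```

```text
time_s: 30.15
eef_pos: [0.555, -0.0352, 0.1854]
orientation: [-0.002, 0.596, 0.803, 0.002]
ft_force: [0.4, -0.6, 0.1]
finger_gap: 0.0648
time_s: 30.78
eef_pos: [0.5985, -0.181, 0.193]
orientation: [-0.002, 0.597, 0.802, 0.002]
ft_force: [0.3, 0.2, -1.4]
finger_gap: 0.0644
tcp [[0.24197845 0.00431453]] [ 0.59846588 -0.18100115  0.19295047]
side 0.84 2439 273 324 214 278
wrist 0.55 23593 226 407 0 134
top 0.98 2377 190 264 221 271
side iou flush 0.9235138205225294 best 0.9290076335877863 base in board [[-0.1532  0.0045]] dyaw 0.02
wrist iou flush 0.0 best 0.0 base in board [[-0.15   0.005]] dyaw 0.0
top iou flush 0.9211553473848556 best 0.9376725838264299 base in board [[-0.1527  0.005 ]] dyaw -0.32
side jar_0 [[0.448, -0.102, 0.042], [0.645, 0.044, 0.043]]
side muller [[0.612, 0.182, 0.08], [0.447, -0.1, 0.044]]
side dropper [[0.622, 0.112, 0.05]]
side jar_1 [[0.448, -0.102, 0.042], [0.645, 0.044, 0.043]]
side charcoal_box [[0.394, 0.019, 0.022]]
top jar_0 [[0.644, 0.056, 0.058]]
top muller [[0.617, 0.183, 0.036]]
top dropper [[0.624, 0.118, 0.062], [0.647, 0.055, 0.061]]
top jar_1 [[0.644, 0.056, 0.058]]
top charcoal_box [[0.388, 0.072, 0.022], [0.645, 0.056, 0.064]]
```

```bash
python3 -c "
from bench import ticket
print(ticket.hand_in())"
```

```text
the job is handed in; nothing more can be done
None
```

The pot is lying on its side on the board with its base against the rail. The job was handed in with the robot's clock at about 31 s, and the hand-in gave no verdict.

**What I did:**
- **Tipping:** I straddled the wall nearest the rail with the fingers, one inside the mouth and one outside, without gripping it. I then turned the pot slowly about its foot edge. The inner finger bore 1–2.5 N of its weight all the way down, until that dropped to zero on touchdown.
- **Pushing:** With two fingertips on the mouth rim, I slid the pot about 113 mm along the board. It met the rail within 1 mm of where I expected, and I pressed it home at about 16 N before backing the arm clear.

**Last checks:**
- **Base against the rail:** fitting the pot's outline in the side and top views put its base about 3 mm past my estimate of the rail face. That is within calibration error.
- **Squareness:** the same fits put it 0.0° and −0.3° off square.
- **Other objects:** the objects nearest the board were where they started. The one exception was the charcoal box in the top view, which read about 36 mm off in y. The side view put it within 4 mm of its start, so I took the top reading to be the arm hiding part of it. I did not recheck the eraser or the tape roll; the arm passed well above them.

**What I could not check:**
- The wrist-view fit failed, because the network's outline of the pot did not overlap where the pot should be.
- I had used all 12 picture views before the push, so I did not look at the final position by eye.

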